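# Zero a bench thickness gauge and check it with a taper block

### The job

Check the thickness gauge: with its foot down on the anvil, turn the knurled zero screw until the dial's red zero mark stands under the pointer. Then lay the blue-handled taper block flat on the anvil and push its thin end under the foot until the foot just lifts and the pointer stands in the green band, without driving it in much past the band. Lift the foot only with the taper block, leave the other things alone, and finish while still holding the block there, so that the reading can be taken.

Things in the scene. Friction and masses are not known exactly. Their poses are not given: they have to be found in the camera images.
- gauge: bench thickness gauge, dark cast frame, fixed, 200 x 86 x 134 mm; origin in the middle of its underside, z up; its throat opens to its own -x, toward the robot. Base top at z = 16 mm; base 52 mm wide from x = -100 to 0 mm, 86 mm wide from 0 to 100. Upper arm 28 mm wide, z = 56 to 78 mm, reaches forward to x = -84 mm. Axes as in the world but for yaw
- anvil_top (a point): centre of the top of the anvil, a steel disc of 42 mm diameter below the foot; at gauge x = -70, y = 0, z = 22 mm
- spindle: steel measuring spindle, slides straight up in the front end of the upper arm (gauge x = -70, y = 0), travel 7 mm; origin at the lowest point of its domed foot (22 mm diameter, dome radius 25 mm), which when down rests on the anvil at gauge z = 22 mm. A spring presses it down with 2 to 3 N. Each 1 mm of lift turns the pointer 0.4 rad clockwise
- screw_grip (a point): on the axis of the zero screw, at the height to grip: a vertical knurled aluminium thimble, 22 mm diameter, 28 mm high, at gauge x = -25, y = 0, z = 122 mm, 12 mm below its top. Turns at 0.03 N m and stays put; clockwise from above turns the white dial with its marks clockwise by half that angle. Starts 0.6 to 1.3 rad short of zero: turn it clockwise
- dial_centre (a point): axis of the pointer and of the round white dial (in a black housing of 76 mm diameter, top edge at z = 121 mm) at gauge x = 57, y = 0, z = 106.5 mm; the dial looks up, leaning 0.35 rad toward the throat. Foot down, the pointer points to gauge +x, the higher, rear edge (twelve o'clock)
- pointer_tip (a point): tip of the black dial pointer, 30 mm from the pointer's axis
- zero_mark (a point): red zero mark on the turning dial, given at the pointer tip's radius and height: the tip coincides with this point at zero
- band_middle (a point): middle of the green band on the turning dial, 1.0 rad clockwise of the zero mark at the tip's radius (2.5 mm of lift once zeroed); the band reaches 0.4 rad (12 mm along the arc) to either side, that is 1.5 to 3.5 mm of lift
- taper_block: steel taper block (wedge) with a blue upright grip, loose on the bench, about 120 g; origin on the flat underside below the middle of the grip; +x points to the thin end, z up. Grip 27 (x) x 16 (y) x 34 mm high. Taper 18 mm wide, 12 mm thick at the grip, thinning by 0.14 mm per mm to 1.5 mm at the tip
- taper_tip (a point): underside of the taper block's thin end, 90 mm ahead of its origin. With the block flat on the anvil the foot begins to rise when the tip is 5 to 8 mm short of the spindle's axis, stands about 1.6 mm up with the tip right below the axis, and rises 0.14 mm more for each mm beyond
- lab_timer: white bench timer 52 x 66 x 24 mm, right of the gauge; leave alone; origin under its centre
- reagent_bottle_1: clear bottle with a yellow band, 44 mm diameter, 109 mm high, right of the gauge, nearest to it (a second one stands fixed farther right); leave alone; origin under its centre
- screwdriver: red-handled screwdriver, 178 mm long, lying at the left; leave alone; origin under its centre

How it is judged:
On the way:
1. zeroed: the red zero mark stands under the pointer while the foot is down on the anvil and the block is clear of it (distance between pointer_tip and zero_mark below 0.004 m and z of spindle in the frame of gauge below 0.0225 m and contact force between taper_block and spindle below 0.1 N), for 0.3 s.
At the end, for the whole second after the job is handed in: The fingers hold the taper block (over 1 N); it lies flat (within 0.1 rad and 5 mm of the anvil's top) and alone carries the foot (over 0.5 N, no robot part on the spindle), which is at rest 1 to 4 mm up; pointer tip within 12.5 mm of the green band's middle (z of spindle in the frame of gauge between 0.023 and 0.026 m and distance between pointer_tip and band_middle below 0.0125 m and contact force between taper_block and spindle above 0.5 N and contact force between the fingers and taper_block above 1 N and contact force between each of the arm, the fingers and spindle below 0.2 N and angle between taper_block's own z axis and vertical below 0.1 rad and z of taper_block in the frame of gauge below 0.027 m and linear speed of spindle below 0.004 m/s); the arm keeps its last pose, push and grip.
It fails at once if the foot is driven up more than 5.5 mm, far past the green band (z of spindle in the frame of gauge above 0.0275 m).
It fails at once if the robot lifts or pushes the spindle itself (contact force between any of the fingers, the arm and spindle above 1 N).
It fails at once if a bystander is moved more than 2 cm (distance of any of lab_timer, reagent_bottle_1, screwdriver from where it was at the start of the episode above 0.02 m).
It also fails if it takes over 64 s, if anything falls off the work surface, if the arm or the gripper's body presses on something with over 40 N, if the wrist force passes 120 N, or if a joint passes its speed limit or range.

### The arm

A 6-joint arm with a two-finger parallel gripper is mounted at the origin on a cart in front of the work surface, level with it; the furniture and walls round the work are solid. World frame = base frame: x ahead of the robot, y to its left, z up, the work surface at z = 0. Lengths are in m, angles in rad, forces in N, time in s.
With the tool pointing down it reaches from about 0.3 to 0.875 m from the base axis. Payload 6.4 kg.
Tool frame: the origin (TCP) lies at the centre of the arm's flange, where the gripper is bolted on; the fingertips stand 173 mm ahead of it and the grasp point (between the pads) lies 155 mm ahead of it; z points along the fingers, x is the direction in which the jaws open and shut, and the axes are right-handed (so a half turn about z gives the same grasp; the last joint's range is limited). The gripper opens to 85 mm and grips with 20 to 120 N. Pads are 22 mm wide; open, the fingers measure 114 mm over their backs; the gripper's body (76 mm by 85 mm) begins 54 mm behind the grasp point. The pads swing forward as they close: fully open they stand 13 mm farther back than shut.
Start: joints at [0.964, 0.181, 1.607, -0, 1.354, -0.206], TCP at [0.224, 0.529, 0.405] pointing down, gripper open.
Joint ranges: [-2.99, 2.99], [-0.89, 2.07], [0.3, 2.58], [-1.14, 4.28], [0, 2.63], [-3.12, 3.12]. Speed limits (rad/s): [2.57, 2.57, 3.01, 3.14, 3.14, 3.14].

### API

Orientations are given as a unit quaternion [w, x, y, z].
In Python, from bench import ctrl gives the robot as it stands. The module is installed in compiled form; this text tells all that it offers.
- The arm moves only by the tool move_arm, never from a script. Its argument "moves" is a list of rows, each an object of numbers: "gripper": the opening in per cent of the stroke, from 0 (shut) to 100 (fully open); "x", "y", "z": the shift along the tool's x, y, z in cm; "roll": the turn about the tool's z in degrees. In form: [{"gripper": .., "x": .., "y": .., "z": .., "roll": ..}, ...]. A call has 1 to 5 rows; each row shifts and turns the commanded pose from where the row before left it, along the tool's axes as they then stand; what a row does not reach is not made up. A row lasts 1/8 s, in which the tool goes at most 62.5 mm and 10.7 degrees, less where a joint would pass 70% of its speed; a pose out of reach is approached as far as the arm can. A call is refused whole if a number of a shift passes 6.25 or a number of a turn 10.7, either way. A call with a gripper value outside its range is refused whole. The fingers move at their own pace and stop on an object; the grip force is fixed at half the most. Time passes only in rows, so rows that do not move let the fingers close. It gives the time, the measured TCP pose, the force and the opening at its end, in the units of the state.
- ctrl.get_obs(): the state, without advancing time (a new reading comes with each control period).
- ctrl.camera(name): name is "scene" or "top"; returns a dict with "img" (384x512x3 uint8, red, green, blue), "fx", "fy", "cx", "cy" (pixels), "world_from_camera" (4x4, takes a point from camera to world coordinates). Camera axes: x right, y up, looking along -z (the intrinsics and any distortion apply to the point x, -y, -z); pixel columns grow to the right and rows downward; lengths in m; the calibration is good to about 2 mm. A picture is of the moment at which its call begins. There is no depth.
- ctrl.hand_in(): hands the job in, once; it reports no verdict.
The state is a dict: "time_s": time; "q": joint angles; "dq": joint speeds; "joint_efforts": joint torques, N m; "eef_pos": TCP position; "eef_rot": TCP orientation; "wrist_force": force on the tool from outside, world axes, zero at the start; "torque": the same for the moment, N m; "opening": opening from 0.0 (shut) to 1.0 (fully open).
Only numpy, scipy, OpenCV 4.12 (cv2) and the standard library are available. Lean on these libraries where they do the work, as an engineer would, in place of code of your own. Each camera call takes 0.05 s, during which the arm holds its last target. There are 200 camera calls.

## Working session

There is one attempt and no reset: what is moved stays moved. The work goes in short steps, Python scripts to look and compute and a tool call to move; the robot and the scene stay as the last step left them, time stands still between calls to the robot, and variables do not carry over. Pictures are saved under pics/ and viewed, about 8 in all and at most 12, crops included, and the job is handed in when it is done.

Besides the shell and the picture viewer there is one more tool, called after "Call:" by a JSON object that holds its "method" and its "body", one argument or row to a line. move_arm: Moves the arm, as the interface text tells. Its arguments: {"type":"object","properties":{"moves":{"type":"array","items":{"type":"object","properties":{"gripper":{"type":"number"},"x":{"type":"number"},"y":{"type":"number"},"z":{"type":"number"},"roll":{"type":"number"}}}}},"required":["moves"]}

```bash
mkdir -p pics
cat > h.py <<'E'
import numpy as np, cv2
from bench import ctrl
def cam(n):
    c=ctrl.camera(n); return c
def ray(c,u,v):
    M=np.array(c["world_from_camera"]); d=np.array([(u-c["cx"])/c["fx"],-(v-c["cy"])/c["fy"],-1.]); return M[:3,3],M[:3,:3]@d
def onz(c,u,v,z):
    o,d=ray(c,u,v); return o+d*(z-o[2])/d[2]
def two(a,pa,b,pb):
    o1,d1=ray(a,*pa);o2,d2=ray(b,*pb)
    s=np.linalg.lstsq(np.c_[d1,-d2],o2-o1,rcond=None)[0]
    p,q=o1+s[0]*d1,o2+s[1]*d2; return (p+q)/2,np.linalg.norm(p-q)
def proj(c,p):
    M=np.linalg.inv(np.array(c["world_from_camera"])); x=M[:3,:3]@np.asarray(p)+M[:3,3]
    return np.array([c["cx"]+c["fx"]*x[0]/-x[2], c["cy"]-c["fy"]*x[1]/-x[2]])
def save(c,f,box=None,s=1):
    im=c["img"][:,:,::-1]
    if box: im=im[box[1]:box[3],box[0]:box[2]]
    cv2.imwrite("pics/"+f,cv2.resize(im,None,fx=s,fy=s,interpolation=cv2.INTER_CUBIC))
E
python3 - <<'E'
from h import *
ims=[]
for n in("scene","top"):
    c=cam(n); print(n,{k:(v if k!="img" else 0) for k,v in c.items()}); ims.append(c["img"][:,:,::-1]); save(c,n+"0.png",s=1.5)
print(ctrl.get_obs())
E
```

```text
scene {'img': 0, 'fx': 408.1448109767487, 'fy': 408.1448109767487, 'cx': 264.3455471258997, 'cy': 188.87476668119598, 'world_from_camera': array([[ 0.84475434,  0.38806303, -0.3685067 ,  0.06439746],
       [-0.53512226,  0.62006304, -0.5737299 , -0.87556545],
       [ 0.00585402,  0.68185696,  0.73146211,  1.03382252],
       [ 0.        ,  0.        ,  0.        ,  1.        ]])}
top {'img': 0, 'fx': 354.51956472338617, 'fy': 354.51956472338617, 'cx': 254.17663172931358, 'cy': 189.1968015334343, 'world_from_camera': array([[ 5.04783869e-02,  9.75571891e-01, -2.13802286e-01,
         3.40404204e-01],
       [-9.98724912e-01,  4.94572045e-02, -1.01260097e-02,
        -1.55333052e-01],
       [ 6.95412894e-04,  2.14040814e-01,  9.76824471e-01,
         1.12817112e+00],
       [ 0.00000000e+00,  0.00000000e+00,  0.00000000e+00,
         1.00000000e+00]])}
{'time_s': 0.1, 'q': array([ 9.63714535e-01,  1.81475938e-01,  1.60791608e+00,  3.16320056e-06,
        1.35382054e+00, -2.06289647e-01]), 'dq': array([-2.03688262e-03, -1.54179227e-03, -2.23649974e-03,  1.51820678e-05,
       -1.44360868e-03, -1.64474219e-05]), 'joint_efforts': array([ 8.94434306e-04, -4.45880842e+01, -3.52239740e+01, -2.36973319e-04,
        4.12091904e-03, -2.33071052e-05]), 'eef_pos': array([0.22417751, 0.52924682, 0.40386496]), 'eef_rot': array([ 2.98023789e-04,  8.33710846e-01,  5.52200660e-01, -7.53129773e-04]), 'wrist_force': array([-0.18074676, -0.38119326, -0.43804075]), 'torque': array([ 0.01150256, -0.00617301,  0.04581718]), 'opening': 1.0029253844126074}
```

View pics/scene0.png

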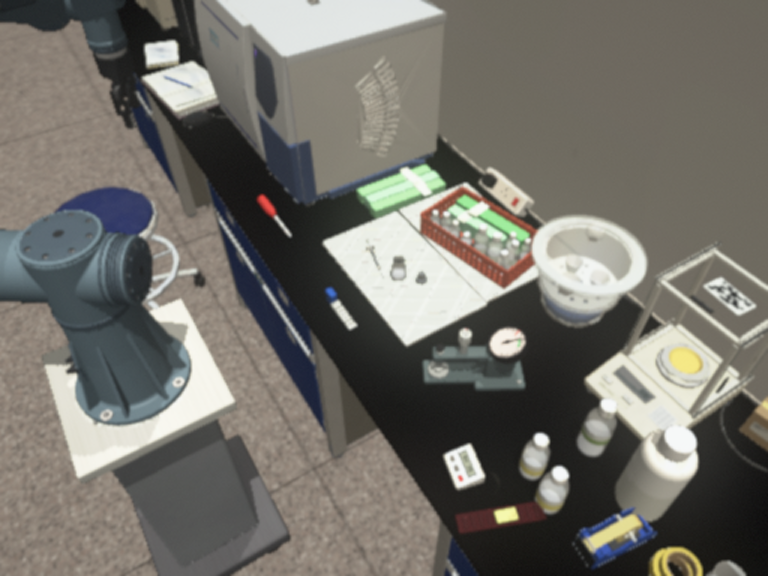

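View pics/top0.png

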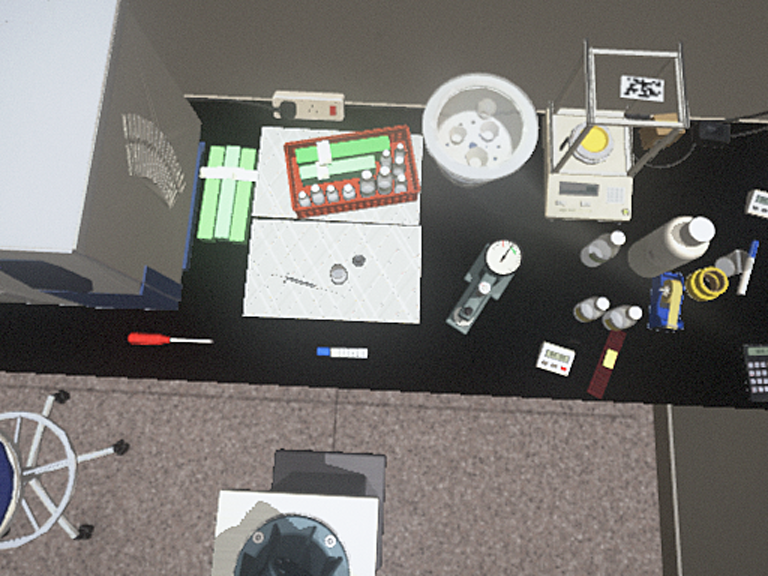

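The scene view shows the gauge at about (475,365) px and the block at (340,308) px. In the top view the gauge is at (487,285) px and the block at (343,352) px, with its thin end to the right, toward -y. Both positions are in the 1.5x pictures.

Run:
```python
from h import *
a=cam("scene");b=cam("top")
np.savez("c0.npz",a=a["img"],b=b["img"])
def crop(c,x0,y0,x1,y1,s,w,h):
    im=cv2.resize(c["img"][y0:y1,x0:x1,::-1],(w,h),interpolation=cv2.INTER_CUBIC); return im
# gauge crops x5 ; block crops x5
A=crop(a,278,212,358,268,5,400,280);B=crop(b,290,155,354,225,5,384,420)
C=crop(a,210,186,250,226,5,280,280);D=crop(b,205,225,253,245,5,384,160)
M=np.zeros((580,784,3),np.uint8);M[:280,:400]=A;M[:420,400:]=B;M[280:560,:280]=C;M[420:,400:]=D
cv2.imwrite("pics/m1.png",M)
for n,c in(("scene",a),("top",b)):
    hsv=cv2.cvtColor(c["img"],cv2.COLOR_RGB2HSV)
    m=cv2.inRange(hsv,(100,130,60),(130,255,255))
    k,l,st,ce=cv2.connectedComponentsWithStats(m)
    for i in range(1,k):
        if 15<st[i,4]<200: print(n,st[i],ce[i])
```

```text
scene [ 52 131  14   9  50] [ 58.4  135.68]
scene [ 71 144  16  10  80] [ 78.4   149.525]
scene [217 191   8   9  47] [220.23404255 195.04255319]
scene [387 345  23  13  64] [397.015625 351.53125 ]
scene [426 348  10  13  67] [430.26865672 354.76119403]
scene [395 361  27  18 152] [406.19736842 368.32236842]
top [499 160   7  11  39] [502.38461538 165.05128205]
top [440 182  12   8  44] [444.86363636 184.29545455]
top [453 184   4  10  16] [454.625  187.9375]
top [437 193   9  24  97] [440.48453608 207.72164948]
top [453 196   3  13  16] [453.875 201.25 ]
top [452 210   4   9  23] [453.08695652 215.08695652]
top [211 231   9   6  52] [215.         233.59615385]
top [  0 302   6  16  48] [  2.125      308.85416667]
top [  0 318   8  27  80] [  3.4125 329.4125]
```

View pics/m1.png

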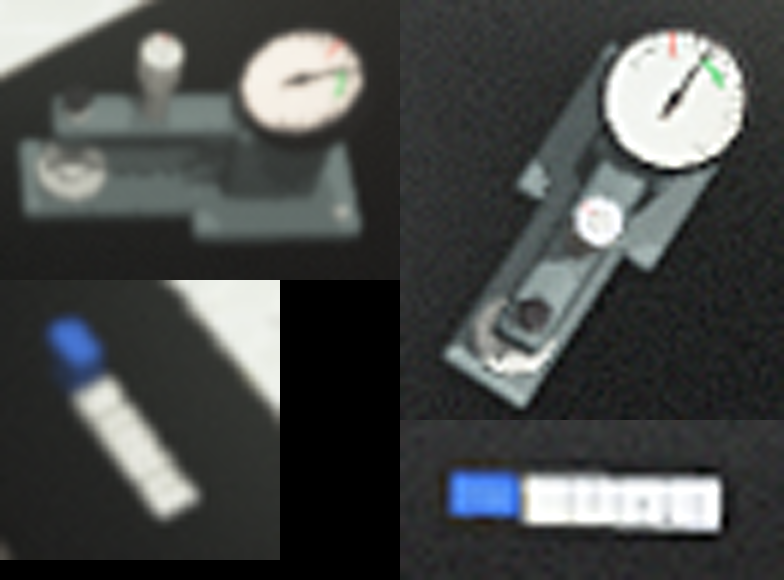

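```bash
cat > m.py <<'E'
from h import *
def blobs(c,m,lo,hi):
    k,l,st,ce=cv2.connectedComponentsWithStats(m); return [(st[i],ce[i],l==i) for i in range(1,k) if lo<st[i,4]<hi]
E
python3 - <<'E'
from m import *
a=cam("scene");b=cam("top")
def A(x,y):return 278+x/5-.5,212+y/5-.5
def B(x,y):return 290+(x-400)/6-.5,155+y/6-.5
def C(x,y):return 210+x/7-.5,186+(y-280)/7-.5
def D(x,y):return 205+(x-400)/8-.5,225+(y-420)/8-.5
def T(n,p,q):
    P,e=two(a,p,b,q); print(n,P.round(4),"gap",round(e,4)); return P
def ell(c,box,n):
    g=cv2.cvtColor(c["img"],cv2.COLOR_RGB2HSV)[box[1]:box[3],box[0]:box[2]]
    g=cv2.resize(g,None,fx=8,fy=8,interpolation=cv2.INTER_CUBIC)
    m=cv2.inRange(g,(0,0,120),(180,255,255))
    cs=max(cv2.findContours(m,0,1)[0],key=cv2.contourArea)
    e=cv2.fitEllipse(cv2.convexHull(cs)); print(n,e); return box[0]+(e[0][0]+.5)/8-.5,box[1]+(e[0][1]+.5)/8-.5
da=ell(a,(324,215,354,240),"da");db=ell(b,(322,157,352,185),"db")
dc=T("dial",da,db)
cap=T("cap",A(163,49),B(599,221))
T("pivot",A(299,80),B(671,101))
w=dc-cap; print("yaw",np.arctan2(w[1],w[0]),"len(82)",np.hypot(*w[:2]))
# base corner front-left: gauge(-100,26,16) / front right
T("baseFrontL",A(20,143),B(445,355))
print("FR", onz(b,*B(522,408),.016), "FL",onz(b,*B(445,355),.016))
g=T("griptop",C(72,332),D(485,491))
t=T("tip",C(181,507),D(721,504))
print("tip on z1.5mm", onz(a,*C(181,507),.0015),onz(b,*D(721,504),.0015))
print("grip z46/34",onz(a,*C(72,332),.034),onz(b,*D(485,491),.034),onz(b,*D(485,491),.046))
E
```

```text
da ((113.59751892089844, 105.8827133178711), (157.294189453125, 198.3473663330078), 73.31083679199219)
db ((110.4564208984375, 115.6292495727539), (184.4705352783203, 190.12136840820312), 80.88077545166016)
dial [ 0.6326 -0.3849  0.1005] gap 0.0018
cap [ 0.5618 -0.3418  0.1315] gap 0.0008
pivot [ 0.632  -0.383   0.1001] gap 0.001
yaw -0.5470112479611673 len(82) 0.08288498650270544
baseFrontL [ 0.5109 -0.2831  0.0109] gap 0.0031
FR [ 0.48553974 -0.32415403  0.016     ] FL [ 0.51153275 -0.28312302  0.016     ]
griptop [ 0.4335 -0.0309  0.0363] gap 0.0027
tip [ 0.4378 -0.1208 -0.0039] gap 0.0001
tip on z1.5mm [ 0.43594651 -0.12475577  0.0015    ] [ 0.43731325 -0.12096151  0.0015    ]
grip z46/34 [ 0.43303514 -0.02848832  0.034     ] [ 0.43490021 -0.03106771  0.034     ] [ 0.43386385 -0.03243056  0.046     ]
```

The two views agree to 1–4 mm. The gauge origin is at about (0.5837, -0.3553) with yaw -0.547, and the screw is at (0.5623, -0.3423). The zero mark is about 32° short on the dial, so the screw needs about 64°. Next I move to above the screw.

Call:
{"method": "move_arm", "body": {
  "moves": [
    {"x": -4.4, "y": 4.3},
    {"x": -4.4, "y": 4.3},
    {"x": -4.4, "y": 4.3},
    {"x": -4.4, "y": 4.3},
    {"x": -4.4, "y": 4.3}
  ]
}}

```text
validation failed for argument at $.mo...
```

Call:
{"method": "move_arm", "body": {
  "moves": [
    {"x": -4.4, "y": 4.3},
    {"x": -4.4, "y": 4.3},
    {"x": -4.4, "y": 4.3},
    {"x": -4.4, "y": 4.3},
    {"x": -4.4, "y": 4.3}
  ]
}}

```text
validation failed for argument at $.mo...
```

Call:
{"method": "move_arm", "body": {
  "moves": [
    {"x": -4.4, "y": 4.3},
    {"x": -4.4, "y": 4.3},
    {"x": -4.4, "y": 4.3},
    {"x": -4.4, "y": 4.3},
    {"roll": 8.3, "gripper": 60}
  ]
}}

```text
validation failed for argument at $.mo...
```

Call:
{"method": "move_arm", "body": {
  "moves": [
    {"gripper": 100, "x": -4.4, "y": 4.3, "z": 0, "roll": 0},
    {"gripper": 100, "x": -4.4, "y": 4.3, "z": 0, "roll": 0},
    {"gripper": 100, "x": -4.4, "y": 4.3, "z": 0, "roll": 0},
    {"gripper": 100, "x": -4.4, "y": 4.3, "z": 0, "roll": 0},
    {"gripper": 100, "x": -4.4, "y": 4.3, "z": 0, "roll": 0}
  ]
}}

```text
time_s: 0.92
eef_pos: [0.3367, 0.2413, 0.4049]
eef_rot: [0.0, 0.834, 0.552, 0.001]
wrist_force: [1.1, 0.1, 0.2]
opening: 0.997
```

Call:
{"method": "move_arm", "body": {
  "moves": [
    {"gripper": 100, "x": -4.4, "y": 4.3, "z": 0, "roll": 0},
    {"gripper": 100, "x": -4.4, "y": 4.3, "z": 0, "roll": 0},
    {"gripper": 100, "x": -4.4, "y": 4.3, "z": 0, "roll": 0},
    {"gripper": 100, "x": -4.4, "y": 4.3, "z": 0, "roll": 0},
    {"gripper": 100, "x": -4.4, "y": 4.3, "z": 0, "roll": 0}
  ]
}}

```text
time_s: 1.55
eef_pos: [0.4489, -0.0456, 0.405]
eef_rot: [0.0, 0.834, 0.552, 0.0]
wrist_force: [-0.2, 1.0, -0.6]
opening: 0.999
```

Call:
{"method": "move_arm", "body": {
  "moves": [
    {"gripper": 80, "x": -4.4, "y": 4.3, "z": 0, "roll": 0},
    {"gripper": 60, "x": -4.4, "y": 4.3, "z": 0, "roll": 0},
    {"gripper": 60, "x": -4.4, "y": 4.3, "z": 0, "roll": 0},
    {"gripper": 60, "x": -4.4, "y": 4.3, "z": 0, "roll": 0},
    {"gripper": 60, "x": 0, "y": 0, "z": 0, "roll": 8.3}
  ]
}}

```text
time_s: 2.17
eef_pos: [0.5387, -0.2768, 0.4034]
eef_rot: [-0.0, 0.873, 0.487, -0.0]
wrist_force: [-0.6, 1.1, 0.3]
opening: 0.604
```

Call:
{"method": "move_arm", "body": {
  "moves": [
    {"gripper": 60, "x": -2.15, "y": 2.7, "z": 0, "roll": 0},
    {"gripper": 60, "x": -2.15, "y": 2.75, "z": 0, "roll": 0},
    {"gripper": 60, "x": 0, "y": 0, "z": 4, "roll": 0},
    {"gripper": 60, "x": 0, "y": 0, "z": 3.5, "roll": 0},
    {"gripper": 60, "x": 0, "y": 0, "z": 0, "roll": 0}
  ]
}}

```text
time_s: 2.8
eef_pos: [0.5615, -0.3369, 0.3259]
eef_rot: [-0.004, 0.872, 0.49, -0.001]
wrist_force: [-0.8, -0.2, 0.4]
opening: 0.597
```

Run:
```python
from h import *
a=cam("scene");b=cam("top");o=ctrl.get_obs();print(o["eef_pos"],o["eef_rot"],o["opening"])
M=np.hstack([cv2.resize(c["img"][y:y+72,x:x+72,::-1],(396,396),interpolation=cv2.INTER_CUBIC) for c,x,y in((a,280,195),(b,290,150))])
cv2.imwrite("pics/m2.png",M)
for c in(a,b): print(proj(c,[.5623,-.3423,.134]))
```

```text
[ 0.56281354 -0.33777326  0.33052769] [2.29418489e-04 8.71457031e-01 4.90471798e-01 7.34758168e-05] 0.6007894452001661
[310.57076651 220.76709623]
[322.95424763 191.13725099]
```

View pics/m2.png

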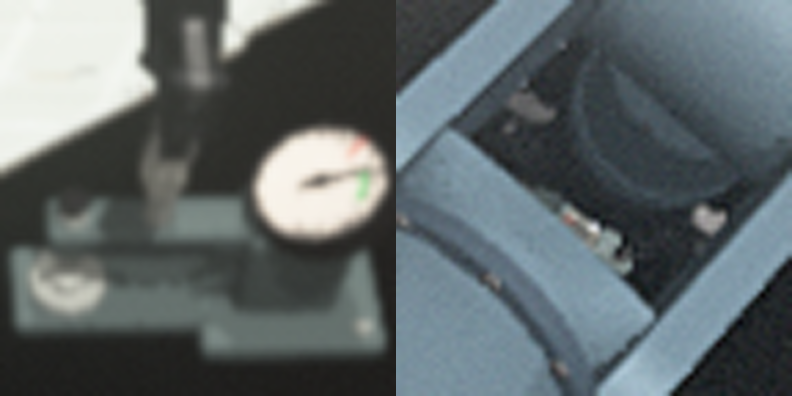

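In the scene view the open fingers straddle the knurled screw at about (165,180) in the crop, and the red mark is short of the pointer. I'll correct by 4 mm, go down and grip.

Call:
{"method": "move_arm", "body": {
  "moves": [
    {"gripper": 60, "x": -0.4, "y": 0.2, "z": 0, "roll": 0},
    {"gripper": 60, "x": 0, "y": 0, "z": 1.8, "roll": 0},
    {"gripper": 60, "x": 0, "y": 0, "z": 1.8, "roll": 0},
    {"gripper": 60, "x": 0, "y": 0, "z": 1.75, "roll": 0},
    {"gripper": 60, "x": 0, "y": 0, "z": 0, "roll": 0}
  ]
}}

```text
time_s: 3.52
eef_pos: [0.5614, -0.3414, 0.2731]
eef_rot: [-0.002, 0.871, 0.49, -0.001]
wrist_force: [-1.4, 0.4, -0.1]
opening: 0.597
```

Call:
{"method": "move_arm", "body": {
  "moves": [
    {"gripper": 40, "x": 0, "y": 0, "z": 0, "roll": 0},
    {"gripper": 30, "x": 0, "y": 0, "z": 0, "roll": 0},
    {"gripper": 20, "x": 0, "y": 0, "z": 0, "roll": 0},
    {"gripper": 10, "x": 0, "y": 0, "z": 0, "roll": 0},
    {"gripper": 10, "x": 0, "y": 0, "z": 0, "roll": 0}
  ]
}}

```text
time_s: 4.15
eef_pos: [0.5618, -0.3435, 0.2775]
eef_rot: [0.001, 0.872, 0.49, -0.001]
wrist_force: [-3.6, -4.6, 1.6]
opening: 0.238
```

Call:
{"method": "move_arm", "body": {
  "moves": [
    {"gripper": 10, "x": -0.1, "y": 0, "z": 0, "roll": 0},
    {"gripper": 10, "x": 0, "y": 0, "z": 0, "roll": 9},
    {"gripper": 10, "x": 0, "y": 0, "z": 0, "roll": 9},
    {"gripper": 10, "x": 0, "y": 0, "z": 0, "roll": 9},
    {"gripper": 10, "x": 0, "y": 0, "z": 0, "roll": 9}
  ]
}}

```text
time_s: 4.78
eef_pos: [0.561, -0.3444, 0.2775]
eef_rot: [0.001, 0.981, 0.194, -0.001]
wrist_force: [-8.1, -6.3, 5.0]
opening: 0.235
```

```bash
cat > dial.py <<'E'
from h import *
# dial-plane angles (cw from gauge +x as seen on face) for pixels of the scene camera
G=np.array([.5837,-.3553,0]);ps=-.547
ex=np.array([np.cos(ps),np.sin(ps),0]);ey=np.array([-np.sin(ps),np.cos(ps),0]);ez=np.array([0,0,1.])
n=-np.sin(.35)*ex+np.cos(.35)*ez; up=np.cos(.35)*ex+np.sin(.35)*ez; rt=-ey
def dial(c,name,show=True):
    x,y=proj(c,G+.057*ex+.1065*ez)
    x0,y0=int(x)-18,int(y)-16
    rgb=cv2.resize(c["img"][y0:y0+32,x0:x0+36],None,fx=10,fy=10,interpolation=cv2.INTER_CUBIC)
    h=cv2.cvtColor(rgb,cv2.COLOR_RGB2HSV)
    w=cv2.inRange(h,(0,0,120),(180,255,255)); k=max(cv2.findContours(w,0,1)[0],key=cv2.contourArea); hull=cv2.convexHull(k)
    e=cv2.fitEllipse(hull); full=np.zeros_like(w); cv2.fillPoly(full,[hull],255); full=cv2.erode(full,np.ones((13,13)))
    def pts(m): v,u=np.nonzero(m); return x0+(u+.5)/10-.5,y0+(v+.5)/10-.5
    cen=(x0+(e[0][0]+.5)/10-.5,y0+(e[0][1]+.5)/10-.5)
    o,d=ray(c,*cen); P0=G+.057*ex+.1065*ez; C=o+d*((P0-o)@n)/(d@n)
    print(name,"dial centre",C.round(4),"expected",P0.round(4))
    red=(cv2.inRange(h,(0,90,80),(8,255,255))|cv2.inRange(h,(172,90,80),(180,255,255)))
    gr=cv2.inRange(h,(45,80,60),(85,255,255)); bl=cv2.inRange(h,(0,0,0),(180,110,95))
    out={}
    for nm,m in(("red",red),("green",gr),("black",bl)):
        u,v=pts(m&full)
        if len(u)<5: print(nm,"none"); continue
        Q=np.array([ (lambda o,d:o+d*((C-o)@n)/(d@n))(*ray(c,a,b)) for a,b in zip(u,v)])-C
        X,Y=Q@up,Q@rt; r=np.hypot(X,Y)
        s=(r>.012)&(r<.034)
        if nm=="black": s=(r>.013)&(r<.025)
        X,Y=X[s],Y[s]; out[nm]=np.arctan2((Y/np.hypot(X,Y)).mean(),(X/np.hypot(X,Y)).mean())
        print(nm,s.sum(),"cw angle",round(float(out[nm]),3),"r",round(float(np.hypot(X,Y).mean()),4))
    return out
E
python3 - <<'E'
from dial import *
z=np.load("c0.npz")
for n,k in(("scene","a"),("top","b")):
    c=dict(cam(n)); now=c["img"]; c["img"]=z[k]; dial(c,n+" start"); c["img"]=now
    if n=="scene": dial(c,n+" now")
o=ctrl.get_obs();print(o["eef_pos"],o["eef_rot"],o["wrist_force"],o["torque"],o["opening"],o["q"][5])
E
```

```text
scene start dial centre [ 0.6284 -0.3874  0.1057] expected [ 0.6324 -0.3849  0.1065]
red none
green none
black none
scene now dial centre [ 0.6284 -0.3876  0.1058] expected [ 0.6324 -0.3849  0.1065]
red none
green none
black none
top start dial centre [ 0.6319 -0.3841  0.1062] expected [ 0.6324 -0.3849  0.1065]
red 26 cw angle -0.638 r 0.0253
green 425 cw angle 0.372 r 0.0229
black 7 cw angle -0.007 r 0.0138
[ 0.56094635 -0.344463    0.27747022] [ 1.44329235e-03  9.80778676e-01  1.95116309e-01 -8.55462114e-04] [-6.7088915  -4.99612397  4.49399267] [-0.75614273  1.0909462  -0.04445743] 0.23943897840693612 -1.1213848890696811
```

Call:
{"method": "move_arm", "body": {
  "moves": [
    {"gripper": 10, "x": -0.15, "y": 0.1, "z": 0, "roll": 0},
    {"gripper": 10, "x": 0, "y": 0, "z": 0, "roll": 9},
    {"gripper": 10, "x": 0, "y": 0, "z": 0, "roll": 9},
    {"gripper": 10, "x": 0, "y": 0, "z": 0, "roll": 9},
    {"gripper": 10, "x": 0, "y": 0, "z": 0, "roll": 0}
  ]
}}

```text
time_s: 5.5
eef_pos: [0.56, -0.3451, 0.2775]
eef_rot: [0.001, 0.999, -0.038, -0.001]
wrist_force: [-8.7, -0.8, 7.7]
opening: 0.236
```

```bash
sed -i 's/(0,90,80),(8,/(0,38,80),(14,/; s/(172,90,80)/(160,38,80)/; s/(45,80,60),(85,/(40,45,60),(88,/; s/(180,110,95)/(180,160,135)/' dial.py
python3 - <<'E'
from dial import *
z=np.load("c0.npz")
for n,k in(("scene","a"),("top","b")):
    c=dict(cam(n)); now=c["img"]; c["img"]=z[k]; dial(c,n+" start"); c["img"]=now
    if n=="scene": dial(c,n+" now"); save(c,"s3.png",(324,212,356,242),16)
o=ctrl.get_obs();print(o["eef_pos"],o["eef_rot"],o["wrist_force"],o["torque"],o["opening"],o["q"][5])
E
```

```text
scene start dial centre [ 0.6284 -0.3874  0.1057] expected [ 0.6324 -0.3849  0.1065]
red 872 cw angle -0.684 r 0.0278
green 687 cw angle 0.311 r 0.0233
black 0 cw angle nan r nan
scene now dial centre [ 0.6284 -0.3876  0.1058] expected [ 0.6324 -0.3849  0.1065]
red 639 cw angle -0.095 r 0.029
green 364 cw angle 0.951 r 0.0231
black 0 cw angle nan r nan
top start dial centre [ 0.6319 -0.3841  0.1062] expected [ 0.6324 -0.3849  0.1065]
red 507 cw angle -0.637 r 0.0265
green 873 cw angle 0.367 r 0.023
black 146 cw angle 0.001 r 0.0173
[ 0.5599668  -0.34506921  0.27745818] [ 5.90509159e-04  9.99305796e-01 -3.72395398e-02 -8.91567818e-04] [-8.19026257 -1.27288753  6.70359291] [-0.20775261  1.28338791 -0.07379367] 0.23721924636304087 -0.6565227821367465dial.py:27: RuntimeWarning: Mean of empty slice.
  X,Y=X[s],Y[s]; out[nm]=np.arctan2((Y/np.hypot(X,Y)).mean(),(X/np.hypot(X,Y)).mean())
  ret = ret.dtype.type(ret / rcount)
dial.py:28: RuntimeWarning: Mean of empty slice.
  print(nm,s.sum(),"cw angle",round(float(out[nm]),3),"r",round(float(np.hypot(X,Y).mean()),4))
```

View pics/s3.png

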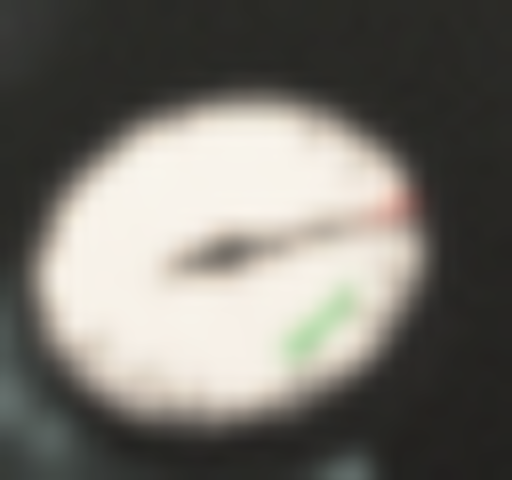

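The red mark at (400,203) lies in line with the pointer, within about 0.05 rad. The kinematics say it is about 0.09 rad short, so I add 4° as a compromise, then let go and rise.

Call:
{"method": "move_arm", "body": {
  "moves": [
    {"gripper": 10, "x": 0, "y": 0, "z": 0, "roll": 4},
    {"gripper": 10, "x": 0, "y": 0, "z": 0, "roll": 0},
    {"gripper": 60, "x": 0, "y": 0, "z": 0, "roll": 0},
    {"gripper": 60, "x": 0, "y": 0, "z": 0, "roll": 0},
    {"gripper": 60, "x": 0, "y": 0, "z": 0, "roll": 0}
  ]
}}

```text
time_s: 6.22
eef_pos: [0.5609, -0.3442, 0.2761]
eef_rot: [-0.0, 0.997, -0.072, 0.0]
wrist_force: [0.5, 0.4, 0.2]
opening: 0.6
```

Call:
{"method": "move_arm", "body": {
  "moves": [
    {"gripper": 60, "x": 0, "y": 0, "z": -3, "roll": 0},
    {"gripper": 60, "x": 0, "y": 0, "z": -5, "roll": 0},
    {"gripper": 60, "x": 0, "y": 0, "z": -5, "roll": 0},
    {"gripper": 60, "x": -6, "y": 0, "z": 0, "roll": 0},
    {"gripper": 60, "x": -6, "y": 0, "z": 0, "roll": 0}
  ]
}}

```text
time_s: 6.85
eef_pos: [0.4411, -0.3268, 0.407]
eef_rot: [0.001, 0.997, -0.071, 0.001]
wrist_force: [-0.2, -0.1, 0.3]
opening: 0.598
```

Call:
{"method": "move_arm", "body": {
  "moves": [
    {"gripper": 60, "x": -1.8, "y": -5.9, "z": 0, "roll": 0},
    {"gripper": 60, "x": -1.8, "y": -5.9, "z": 0, "roll": 0},
    {"gripper": 60, "x": 0, "y": -5.9, "z": 0, "roll": 0},
    {"gripper": 60, "x": 0, "y": -5.9, "z": 0, "roll": 0},
    {"gripper": 60, "x": 0, "y": 0, "z": 0, "roll": 0}
  ]
}}

```text
time_s: 7.48
eef_pos: [0.4403, -0.0849, 0.4064]
eef_rot: [-0.0, 0.998, -0.069, 0.0]
wrist_force: [-0.3, 0.2, -0.5]
opening: 0.603
```

Run:
```python
from dial import *
c=cam("scene");dial(c,"scene");c=cam("top");dial(c,"top"); save(c,"t4.png",(290,155,354,225),8)
o=ctrl.get_obs();print(o["time_s"],o["eef_pos"],o["eef_rot"],o["wrist_force"],o["opening"],o["q"])
```

```text
scene dial centre [ 0.6284 -0.3874  0.1057] expected [ 0.6324 -0.3849  0.1065]
red 404 cw angle -0.095 r 0.0302
green 456 cw angle 0.918 r 0.0236
black 0 cw angle nan r nan
top dial centre [ 0.6319 -0.3842  0.1062] expected [ 0.6324 -0.3849  0.1065]
red 562 cw angle -0.043 r 0.026
green 878 cw angle 0.936 r 0.0229
black 107 cw angle -0.008 r 0.0152
7.575 [ 0.44036015 -0.08800137  0.40640816] [ 3.16089432e-04  9.97482157e-01 -7.09164932e-02  3.12988301e-04] [ 0.17439256 -0.65962993  0.40860855] 0.6004551282067845 [-4.62552528e-01 -1.13758679e-01  1.90691671e+00 -3.54211927e-04
  1.34761477e+00 -3.20522117e-01]dial.py:27: RuntimeWarning: Mean of empty slice.
  X,Y=X[s],Y[s]; out[nm]=np.arctan2((Y/np.hypot(X,Y)).mean(),(X/np.hypot(X,Y)).mean())
  ret = ret.dtype.type(ret / rcount)
dial.py:28: RuntimeWarning: Mean of empty slice.
  print(nm,s.sum(),"cw angle",round(float(out[nm]),3),"r",round(float(np.hypot(X,Y).mean()),4))
```

Top view now reads red at -0.04 rad and the pointer at -0.01, so they are 1–2 mm apart and the dial is zeroed. Next is the block.

Call:
{"method": "move_arm", "body": {
  "moves": [
    {"gripper": 60, "x": 0, "y": 0, "z": 0, "roll": -9.8},
    {"gripper": 60, "x": -0.45, "y": -5.75, "z": 0, "roll": 0},
    {"gripper": 60, "x": 0, "y": 0, "z": 5, "roll": 0},
    {"gripper": 60, "x": 0, "y": 0, "z": 5, "roll": 0},
    {"gripper": 60, "x": 0, "y": 0, "z": 0, "roll": 0}
  ]
}}

```text
time_s: 8.2
eef_pos: [0.4326, -0.0319, 0.303]
eef_rot: [-0.001, 1.0, 0.012, -0.004]
wrist_force: [0.3, 0.0, -0.1]
opening: 0.599
```

Run:
```python
from h import *
o=ctrl.get_obs();p,q=o["eef_pos"],o["eef_rot"];print(p,q,np.degrees(2*np.arctan2(q[2],q[1])),o["opening"])
a=cam("scene"); save(a,"s5.png",(190,140,270,230),6)
print(proj(a,[.434,-.0305,.034]),proj(a,p-[0,0,.173]))
```

```text
[ 0.43259738 -0.03186225  0.30304391] [-0.00139249  0.99991495  0.01234096 -0.00398212] 1.4142188197726384 0.5993607888536717
[220.33027282 193.1944191 ] [217.90532338 173.00996213]
```

View pics/s5.png

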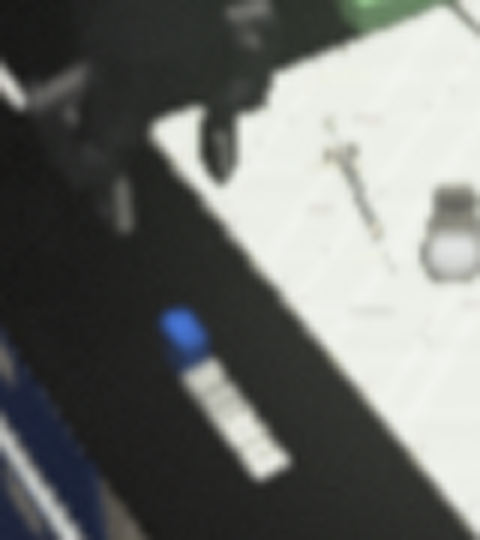

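The fingers straddle the blue grip line. The fingertip midpoint at about (172,203) in the crop matches the projection within 1 px. Going down to grip.

Call:
{"method": "move_arm", "body": {
  "moves": [
    {"gripper": 60, "x": 0.1, "y": -0.1, "z": 4.2, "roll": 0},
    {"gripper": 60, "x": 0, "y": 0, "z": 4.2, "roll": 0},
    {"gripper": 60, "x": 0, "y": 0, "z": 2.2, "roll": 0},
    {"gripper": 60, "x": 0, "y": 0, "z": 1.7, "roll": 0},
    {"gripper": 60, "x": 0, "y": 0, "z": 0, "roll": 0}
  ]
}}

```text
time_s: 8.88
eef_pos: [0.4363, -0.0312, 0.1843]
eef_rot: [0.0, 1.0, 0.013, 0.001]
wrist_force: [0.2, -0.8, 0.1]
opening: 0.604
```

Call:
{"method": "move_arm", "body": {
  "moves": [
    {"gripper": 40, "x": 0, "y": 0, "z": 0, "roll": 0},
    {"gripper": 25, "x": 0, "y": 0, "z": 0, "roll": 0},
    {"gripper": 5, "x": 0, "y": 0, "z": 0, "roll": 0},
    {"gripper": 5, "x": 0, "y": 0, "z": 0, "roll": 0},
    {"gripper": 5, "x": 0, "y": 0, "z": 0, "roll": 0}
  ]
}}

```text
time_s: 9.5
eef_pos: [0.4358, -0.0304, 0.1845]
eef_rot: [0.0, 1.0, 0.013, 0.001]
wrist_force: [-1.5, -0.6, 7.3]
opening: 0.174
```

Run:
```python
from h import *
o=ctrl.get_obs();p,q=o["eef_pos"],o["eef_rot"];print(p,q,np.degrees(2*np.arctan2(q[2],q[1])),o["opening"],o["wrist_force"],o["torque"])
```

```text
[ 0.43581451 -0.03038185  0.18446332] [4.64859826e-04 9.99908425e-01 1.34970161e-02 8.69337679e-04] 1.5466918306613628 0.1738466895031787 [-1.45248628 -0.55575876  7.30587035] [-0.09817653  0.35112275 -0.06821209]
```

The block is gripped at 17% opening. Now lift, turn -57° and move to in front of the throat.

Call:
{"method": "move_arm", "body": {
  "moves": [
    {"gripper": 5, "x": 0, "y": 0, "z": -2, "roll": 0},
    {"gripper": 5, "x": 0, "y": 0, "z": -5, "roll": 0},
    {"gripper": 5, "x": 0, "y": 0, "z": 0, "roll": -9.5},
    {"gripper": 5, "x": 0, "y": 0, "z": 0, "roll": -9.5},
    {"gripper": 5, "x": 0, "y": 0, "z": 0, "roll": -9.5}
  ]
}}

```text
time_s: 10.12
eef_pos: [0.4351, -0.03, 0.2537]
eef_rot: [0.0, 0.965, 0.262, 0.0]
wrist_force: [-0.6, 0.7, -1.0]
opening: 0.171
```

Call:
{"method": "move_arm", "body": {
  "moves": [
    {"gripper": 5, "x": 0, "y": 0, "z": 0, "roll": -9.5},
    {"gripper": 5, "x": 0, "y": 0, "z": 0, "roll": -9.5},
    {"gripper": 5, "x": 0, "y": 0, "z": 0, "roll": -9.6},
    {"gripper": 5, "x": -5, "y": 2.3, "z": 0, "roll": 0},
    {"gripper": 5, "x": -5, "y": 2.3, "z": 0, "roll": 0}
  ]
}}

```text
time_s: 10.75
eef_pos: [0.4223, -0.14, 0.2537]
eef_rot: [0.0, 0.871, 0.491, 0.0]
wrist_force: [1.7, 0.3, -0.9]
opening: 0.176
```

Call:
{"method": "move_arm", "body": {
  "moves": [
    {"gripper": 5, "x": -5, "y": 2.3, "z": 0, "roll": 0},
    {"gripper": 5, "x": -5, "y": 2.3, "z": 0, "roll": 0},
    {"gripper": 5, "x": 0, "y": 0, "z": 0, "roll": 0},
    {"gripper": 5, "x": 0, "y": 0, "z": 0, "roll": 0}
  ]
}}

```text
time_s: 11.25
eef_pos: [0.4093, -0.2485, 0.2531]
eef_rot: [-0.0, 0.872, 0.489, -0.0]
wrist_force: [0.4, 1.3, -1.3]
opening: 0.176
```

```bash
cat > st.py <<'E'
from h import *
def st():
    o=ctrl.get_obs();p,q=o["eef_pos"],o["eef_rot"];print(o["time_s"],p.round(4),q.round(4),"th",np.degrees(2*np.arctan2(q[2],q[1])).round(2),o["opening"].__round__(3),o["wrist_force"].round(1),o["torque"].round(2))
    d=p[:2]-np.array([.5216,-.3212]);e=np.array([.854,-.520]);f=np.array([.52,.854]);print("tip rel axis mm: long",(d@e*1000+90).round(1),"lat",(d@f*1000).round(1)); return o
E
python3 - <<'E'
from st import *
st(); a=cam("scene");b=cam("top")
M=np.hstack([cv2.resize(c["img"][y:y+80,x:x+80,::-1],(400,400),interpolation=cv2.INTER_CUBIC) for c,x,y in((a,250,200),(b,260,155))])
cv2.imwrite("pics/m6.png",M)
E
```

```text
11.25 [ 0.4093 -0.2485  0.2531] [-5.000e-04  8.721e-01  4.893e-01 -0.000e+00] th 58.59 0.176 [ 0.4  1.3 -1.3] [ 0.01 -0.02 -0.06]
tip rel axis mm: long -43.7 lat 3.7
```

View pics/m6.png

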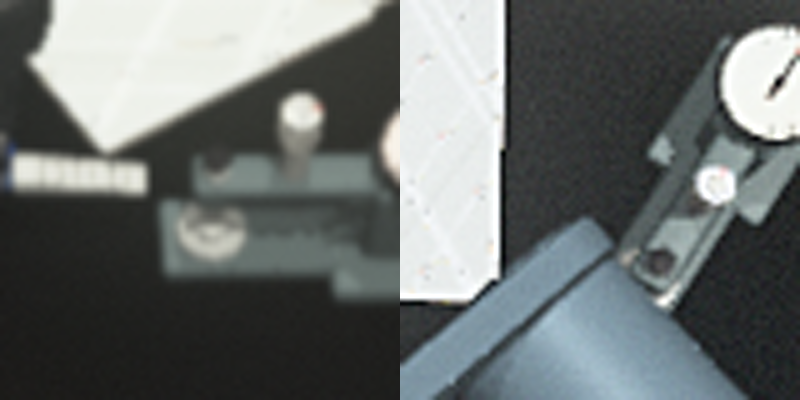

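Run:
```python
from st import *
o=ctrl.get_obs();p=o["eef_pos"];a=cam("scene")
f=lambda x,y:(250+x/5-.5,200+y/5-.5)
ex=np.array([.854,-.520]);ey=np.array([.52,.854])
t=onz(a,*f(147,178),.070);an=onz(a,*f(212,231),.022)
print("tip cam",t,"tip kin",p[:2]+.09*ex,"anvil cam",an,"anvil tool-based",[.5216,-.3212])
d=t[:2]-an[:2];print("cam tip-anvil long,lat mm",d@ex*1e3,d@ey*1e3)
```

```text
tip cam [ 0.48722683 -0.29806597  0.07      ] tip kin [ 0.48641604 -0.29434766] anvil cam [ 0.51948212 -0.32277166  0.022     ] anvil tool-based [0.5216, -0.3212]
cam tip-anvil long,lat mm -40.392972930526426 4.325905323443216
```

Call:
{"method": "move_arm", "body": {
  "moves": [
    {"gripper": 5, "x": -0.3, "y": 0, "z": 2.2, "roll": 0},
    {"gripper": 5, "x": 0, "y": 0, "z": 2.2, "roll": 0},
    {"gripper": 5, "x": 0, "y": 0, "z": 0, "roll": 0}
  ]
}}

```text
time_s: 11.78
eef_pos: [0.4076, -0.2496, 0.2078]
eef_rot: [-0.002, 0.872, 0.49, -0.001]
wrist_force: [0.1, -0.3, -2.7]
opening: 0.175
```

Run:
```python
from st import *
st(); a=cam("scene"); save(a,"s7.png",(250,205,340,265),8)
```

```text
11.775 [ 0.4076 -0.2496  0.2078] [-2.000e-03  8.715e-01  4.904e-01 -5.000e-04] th 58.73 0.175 [ 0.1 -0.3 -2.7] [0.04 0.1  0.01]
tip rel axis mm: long -44.6 lat 1.9
```

View pics/s7.png

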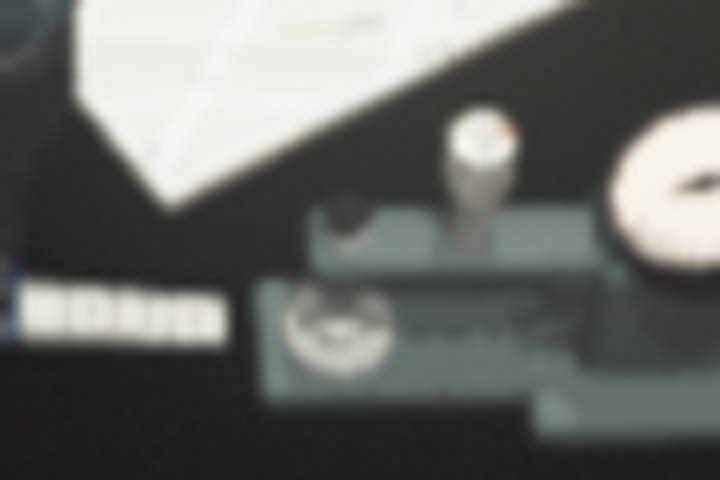

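The block is level and in line with the anvil: tip at (228,318), anvil centre at (340,330). I'll bring the tip over the anvil's edge, still short of the foot.

Call:
{"method": "move_arm", "body": {
  "moves": [
    {"gripper": 5, "x": 0, "y": 0.8, "z": 0, "roll": 0},
    {"gripper": 5, "x": 0, "y": 0.8, "z": 0, "roll": 0},
    {"gripper": 5, "x": 0, "y": 0.9, "z": 0, "roll": 0},
    {"gripper": 5, "x": 0, "y": 0, "z": 0, "roll": 0},
    {"gripper": 5, "x": 0, "y": 0, "z": 0, "roll": 0}
  ]
}}

```text
time_s: 12.45
eef_pos: [0.4293, -0.2643, 0.209]
eef_rot: [-0.0, 0.872, 0.49, -0.0]
wrist_force: [-0.1, -0.6, -0.6]
opening: 0.176
```

```bash
python3 -c "
from st import *
st()"
```

```text
12.45 [ 0.4293 -0.2643  0.209 ] [-3.000e-04  8.719e-01  4.896e-01 -1.000e-04] th 58.64 0.176 [-0.1 -0.6 -0.6] [0.05 0.02 0.02]
tip rel axis mm: long -18.4 lat 0.6
```

Call:
{"method": "move_arm", "body": {
  "moves": [
    {"gripper": 5, "x": 0, "y": 0, "z": 0.1, "roll": 0},
    {"gripper": 5, "x": 0, "y": 0, "z": 0, "roll": 0},
    {"gripper": 5, "x": 0, "y": 0, "z": 0, "roll": 0}
  ]
}}

```text
time_s: 12.82
eef_pos: [0.4293, -0.2643, 0.2081]
eef_rot: [-0.0, 0.872, 0.49, -0.0]
wrist_force: [0.2, 0.2, -1.0]
opening: 0.173
```

```bash
python3 -c "
from st import *
st()"
```

```text
12.825 [ 0.4293 -0.2643  0.2081] [-1.000e-04  8.719e-01  4.896e-01 -0.000e+00] th 58.63 0.173 [ 0.2  0.2 -1. ] [-0.01  0.02 -0.01]
tip rel axis mm: long -18.4 lat 0.6
```

Call:
{"method": "move_arm", "body": {
  "moves": [
    {"gripper": 5, "x": 0, "y": 0, "z": 0.1, "roll": 0},
    {"gripper": 5, "x": 0, "y": 0, "z": 0, "roll": 0},
    {"gripper": 5, "x": 0, "y": 0, "z": 0, "roll": 0}
  ]
}}

```text
time_s: 13.2
eef_pos: [0.4294, -0.2643, 0.2072]
eef_rot: [0.0, 0.872, 0.49, -0.0]
wrist_force: [-0.3, -0.7, -0.9]
opening: 0.176
```

Call:
{"method": "move_arm", "body": {
  "moves": [
    {"gripper": 5, "x": 0, "y": 0, "z": 0.05, "roll": 0},
    {"gripper": 5, "x": 0, "y": 0, "z": 0, "roll": 0},
    {"gripper": 5, "x": 0, "y": 0, "z": 0, "roll": 0}
  ]
}}

```text
time_s: 13.58
eef_pos: [0.4294, -0.2643, 0.2067]
eef_rot: [-0.0, 0.872, 0.49, 0.0]
wrist_force: [-0.8, 0.6, -1.4]
opening: 0.171
```

Call:
{"method": "move_arm", "body": {
  "moves": [
    {"gripper": 5, "x": 0, "y": 0, "z": 0.05, "roll": 0},
    {"gripper": 5, "x": 0, "y": 0, "z": 0, "roll": 0},
    {"gripper": 5, "x": 0, "y": 0, "z": 0, "roll": 0}
  ]
}}

```text
time_s: 13.95
eef_pos: [0.4294, -0.2644, 0.2063]
eef_rot: [0.0, 0.872, 0.49, 0.0]
wrist_force: [-1.6, 0.4, 1.6]
opening: 0.175
```

```bash
python3 -c "
from st import *
st()"
```

```text
13.95 [ 0.4294 -0.2644  0.2063] [1.000e-04 8.719e-01 4.896e-01 0.000e+00] th 58.63 0.175 [-1.6  0.4  1.6] [ 0.07  0.04 -0.05]
tip rel axis mm: long -18.3 lat 0.6
```

Contact came at z 0.2063, against 0.2065 expected. Now I push in slowly.

Call:
{"method": "move_arm", "body": {
  "moves": [
    {"gripper": 5, "x": 0, "y": 0.4, "z": 0, "roll": 0},
    {"gripper": 5, "x": 0, "y": 0.4, "z": 0, "roll": 0},
    {"gripper": 5, "x": 0, "y": 0.4, "z": 0, "roll": 0},
    {"gripper": 5, "x": 0, "y": 0, "z": 0, "roll": 0},
    {"gripper": 5, "x": 0, "y": 0, "z": 0, "roll": 0}
  ]
}}

```text
time_s: 14.58
eef_pos: [0.4396, -0.2705, 0.2062]
eef_rot: [-0.001, 0.872, 0.49, -0.0]
wrist_force: [-3.8, 1.8, 5.0]
opening: 0.174
```

```bash
cat >> dial.py <<'E'
def ptr(c):
    # pointer by darkness-weighted angle in the annulus, dial plane
    ref=np.load("c0.npz")["a"]
    P0=G+.057*ex+.1065*ez-np.array([.004,.0027,.0008]); th=np.linspace(-np.pi,np.pi,721)
    g=cv2.cvtColor(c["img"],cv2.COLOR_RGB2LAB)[:,:,0].astype(np.float32); s=0
    for r in np.linspace(.012,.019,8):
        uv=np.array([proj(c,P0+r*(np.cos(t)*up+np.sin(t)*rt)) for t in th],np.float32)
        s=s+cv2.remap(g,uv[:,0],uv[:,1],cv2.INTER_CUBIC).ravel()
    s=s.max()-s; i=s.argmax(); w=np.clip(s[max(0,i-30):i+31]-.4*s[i],0,None); return float((th[max(0,i-30):i+31]*w).sum()/w.sum())
E
cat > look.py <<'E'
from dial import *; from st import st
import sys; st(); a=cam("scene"); z=dict(a); z["img"]=np.load("c0.npz")["a"]
p0,p=ptr(z),ptr(a); print("pointer start",round(p0,3),"now",round(p,3),"lift mm",round((p-p0)/.4,2))
if len(sys.argv)>1: save(a,sys.argv[1],(270,205,360,265),8)
E
python3 look.py s8.png
```

```text
14.575 [ 0.4396 -0.2705  0.2062] [-6.000e-04  8.719e-01  4.898e-01 -3.000e-04] th 58.65 0.174 [-3.8  1.8  5. ] [0.16 0.33 0.06]
tip rel axis mm: long -6.4 lat 0.7
pointer start -0.114 now 0.089 lift mm 0.51
```

View pics/s8.png

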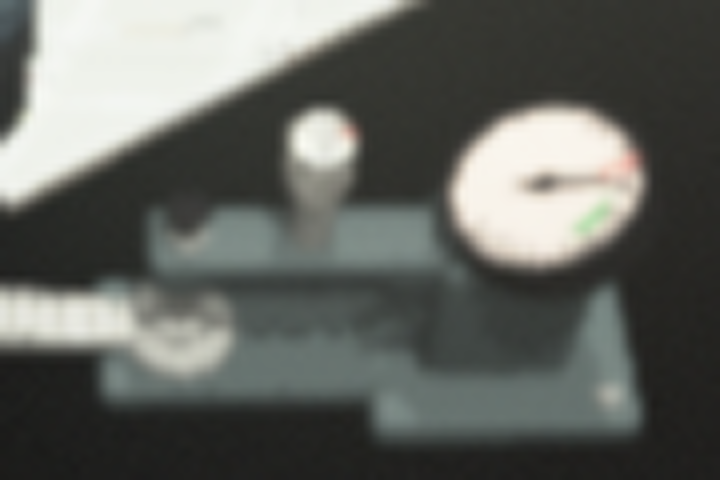

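The tip is under the foot: the pointer has moved off the red mark to about (620,178), which is roughly 0.5 mm of lift. Pushing on in steps.

Call:
{"method": "move_arm", "body": {
  "moves": [
    {"gripper": 5, "x": 0, "y": 0.3, "z": 0, "roll": 0},
    {"gripper": 5, "x": 0, "y": 0.3, "z": 0, "roll": 0},
    {"gripper": 5, "x": 0, "y": 0, "z": 0, "roll": 0},
    {"gripper": 5, "x": 0, "y": 0, "z": 0, "roll": 0}
  ]
}}

```text
time_s: 15.12
eef_pos: [0.4447, -0.2736, 0.2062]
eef_rot: [-0.001, 0.872, 0.49, -0.0]
wrist_force: [-4.2, 2.7, 5.8]
opening: 0.17
```

```bash
python3 look.py
```

```text
15.125 [ 0.4447 -0.2736  0.2062] [-5.000e-04  8.719e-01  4.897e-01 -2.000e-04] th 58.65 0.17 [-4.2  2.7  5.8] [0.21 0.38 0.07]
tip rel axis mm: long -0.4 lat 0.7
pointer start -0.114 now 0.651 lift mm 1.91
```

Call:
{"method": "move_arm", "body": {
  "moves": [
    {"gripper": 5, "x": 0, "y": 0.2, "z": 0, "roll": 0},
    {"gripper": 5, "x": 0, "y": 0.2, "z": 0, "roll": 0},
    {"gripper": 5, "x": 0, "y": 0, "z": 0, "roll": 0},
    {"gripper": 5, "x": 0, "y": 0, "z": 0, "roll": 0}
  ]
}}

```text
time_s: 15.68
eef_pos: [0.448, -0.2756, 0.2062]
eef_rot: [-0.001, 0.872, 0.49, -0.0]
wrist_force: [-4.6, 3.4, 6.1]
opening: 0.173
```

```bash
python3 look.py s9.png
```

```text
15.675 [ 0.448  -0.2756  0.2062] [-7.000e-04  8.719e-01  4.898e-01 -3.000e-04] th 58.65 0.173 [-4.6  3.4  6.1] [ 0.35  0.51 -0.02]
tip rel axis mm: long 3.5 lat 0.7
pointer start -0.114 now 0.886 lift mm 2.5
```

View pics/s9.png

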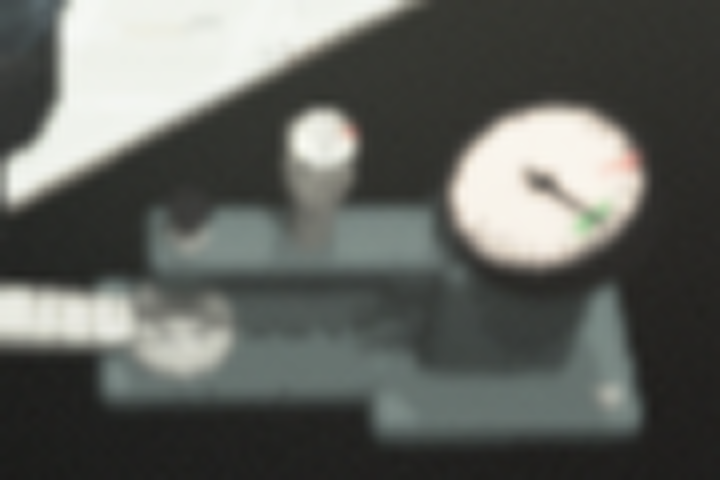

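The pointer stands in the middle of the green band at about (597,213), and the red mark is at (628,162). I'm handing in while holding the block there.

```bash
python3 -c "
from bench import ctrl
print(ctrl.hand_in())"
```

```text
the job is handed in; nothing more can be done
None
```

I zeroed the dial and pushed the taper block under the foot until the pointer stood in the green band. I handed the job in at about 15.7 s, still holding the block there. `hand_in` gave no verdict.

- **Zeroing:** I turned the screw clockwise about 67°. With the foot down, the top view showed the red mark about 0.035–0.065 rad (1–2 mm) short of the pointer, inside the 4 mm limit.
- **Block:** it touched the anvil at the expected height, with the tool at 0.2063 m against 0.2065 m expected, and stayed level while I pushed it in.
- **Last check:** the final picture shows the pointer in the middle of the green band. That is about 2.5 mm of lift by the pointer, against about 2.1 mm from the tip's position. The grip was still closed on the block at 17% opening, and the wrist force was about 8 N.
- **Disagreements:** camera and arm positions differed by 2–4 mm. The scene view's red-mark angle differed from the top view's by about 0.05 rad; I went by the top view.
- **Not checked:** I did not measure the bystanders again. The arm's path stayed well clear of them.

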